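Fit the second keyed die to a rotary setting press

ROBOT

A 6-joint arm with a two-finger parallel gripper is mounted at the origin on the work surface. World frame = base frame: x ahead of the robot, y to its left, z up, the work surface at z = 0. Lengths are in m, angles in degrees, forces in N, time in s.
With the tool pointing down it reaches from about 0.375 to 0.9 m from the base axis. Payload 3.1 kg.
Tool frame: the origin (TCP) lies midway between the tips of the shut fingers; the grasp point (between the pads) lies 19 mm behind it; z points along the fingers, y is the line along which they close (so a half turn about z gives the same grasp; the last joint's range is limited). The gripper opens to 87 mm and grips with 3 to 60 N. Pads are 19 mm wide; open, the fingers measure 117 mm over their backs; the gripper's body (75 mm by 190 mm) begins 51 mm behind the grasp point.
Start: joints at [-79.211, 30.224, 82.088, -0, 67.689, -10.227], TCP at [0.224, -0.583, 0.188] pointing down, gripper open.
Joint ranges: [-176.69, 176.69], [-43.24, 126.21], [12.49, 139.97], [-82, 262], [0, 151.66], [-163.58, 163.58]. Speed limits (degrees/s): [159.86, 159.86, 180, 180, 180, 180].

INTERFACE

Orientations are given as a 3x3 rotation matrix whose columns are the frame's x, y, z axes.
In Python, from rig import read_state, capture, camera_info, hand_in gives the robot as it stands.
- The arm moves only by the tool drive_tool, never from a script. Its argument "motion" is a list of rows, each a list of 2 entries, a list of its own where there are three numbers: the shift along the tool's x, y, z in mm, then the turn, a rotation vector about the tool's x, y, z in rad. A call has 1 to 5 rows; each row shifts and turns the commanded pose from where the row before left it, along the tool's axes as they then stand; what a row does not reach is not made up. A row lasts 1/10 s, in which the tool goes at most 50 mm and 8.59 degrees, less where a joint would pass 70% of its speed; a pose out of reach is approached as far as the arm can. A call is refused whole if a number of a shift passes 50 or a number of a turn 0.15, either way. A call with a gripper value outside its range is refused whole. "gripper" is the opening, from 0 (shut) to 1 (fully open), set as the call begins (left out, the last holds). The fingers move at their own pace and stop on an object; the grip force is fixed at half the most. Time passes only in rows, so rows that do not move let the fingers close. It gives the time, the measured TCP pose, the force, the opening and the grip force at its end, in the units of the state.
- read_state(): the state, without advancing time (a new reading comes with each control period).
- capture(name): name is "side" or "top" or "wrist"; returns the picture (400x640x3 uint8, red, green, blue); there is no depth.
- camera_info(name): a dict with "fovy" (degrees; the focal length in pixels is half the picture's height over the tangent of half this angle, whatever the lens; pixels are square), "cx", "cy" (the principal point, pixels), "xyz" and "orientation" of the camera in the world; the wrist camera has in their place "T_tool_cam" (4x4, takes a point from camera to tool coordinates, whose origin is the TCP and whose axes are the flange's). Camera axes: x right, y down, z forward; pixel columns grow to the right and rows downward; lengths in m; the calibration is good to about 2 mm. A picture is of the moment at which its call begins: read the wrist's pose just before it. camera_info takes no time and is no camera call.
- hand_in(): hands the job in; it is judged then, once.
The state is a dict: "time_s": time; "joint_positions": joint angles; "qvel": joint speeds; "tau": joint torques, N m; "position": TCP position; "tcp_rot": TCP orientation; "force": force on the tool from outside, world axes, zero at the start; "moment": the same for the moment, N m; "opening": opening from 0.0 (shut) to 1.0 (fully open); "grasp_force": force on a finger pad.
Only numpy, scipy, OpenCV 4.12 (cv2) and the standard library are available. Lean on these libraries where they do the work, as an engineer would, in place of code of your own. Each camera call takes 0.05 s, during which the arm holds its last target. There are 200 camera calls.

TASK

The pendant-setting press still has its empty die socket parked under the ram: swing the rotary die table half a turn, until it clicks in with the empty socket at the open loading side. Then take the brass die from the wooden rack, push its keyed shank into that socket, turning it until the key slips into the keyway, and press it fully home, flat on the socket. Finish while still holding it pressed home against the ejector spring, so that I can tighten the set screw, and leave the other things where they are.

Things in the scene. Friction and masses are not known exactly. Their poses are not given: they have to be found in the camera images.
- press: Blue hand press, bolted down. Origin on the work surface below the pivot of its rotary die table; x points from the pivot to the open loading side (away from the column), z up. Column from x = -140 to -215 mm, 300 mm tall, a lever leaning back above it. Base 24 mm high. Detent housing beside the rotary table at 135 degrees from x, 155 mm out, top 50 mm up.
- ram (a point): Fixed point: centre of the ram's lower end, 130 mm above the work surface, 80 mm from the pivot on the press's -x side. The ram is 48 mm dia. at most; the overarm above it is 44 mm wide, 220 to 300 mm up, and ends 22 mm beyond the ram's axis on the pivot's side (x = -58 mm).
- dial (a joint): Angle (rad, counterclockwise from above) of the rotary die table: 220 mm dia., top 38 mm up. Near 0 at first, empty socket under the ram. Turns both ways without stops, clicks each half turn: at pi or -pi the empty socket is at the loading side. A sprung roller between rim pins makes the click: about 5 to 8 N on a post to pass it, pulls in from 3 degrees. Opposite the socket a brass die is already fitted, top 92 mm up.
- post_a (a point): Point on one orange finger post of the rotary table, 74 mm above the work surface. Posts are upright round pins with free-turning sleeves of 16 mm dia., 43 to 90 mm up, 85 mm from the pivot, at right angles to the sockets; they turn with the table. This one is at first on the press's -y side. It can be pinched (it turns in the grip) or pushed.
- post_b (a point): The same point of the opposite finger post (at first on the press's +y side).
- load (a point): Fixed point of the press, on the loading side, 80 mm from the pivot along the press's x, 60 mm above the work surface: the centre of the empty socket's mouth lies here once the rotary table has clicked in. Axes as the press.
- socket (a point): Centre of the empty socket's mouth; turns with the rotary table, 80 mm from the pivot, 60 mm above the work surface; z up, x outwards from the pivot. The socket is a steel boss, 54 mm dia., 22 mm tall, flat on top. Bore 25.6 mm dia., deep enough for the shank; one keyway 9 mm wide, out to 19.5 mm from the axis along this x, with a red line.
- ejector (a joint): Sprung ejector pad in the socket's bore, m: 0 when free (pad 12 mm below the mouth), 0.008 when a die is home. It pushes up with about 5 N when first touched and 9 N when a die is home, and lifts a die that is let go.
- brass_die: Brass die, 46 mm dia., 32 mm tall, cup in its top, about 0.32 kg. Origin: centre of its flat underside, z up. Below: steel shank 24 mm dia., 20 mm long, lowest 3 mm tapered; key on its +x side (red line in cup, rim and side above it), 7 mm wide, out to 17 mm from the axis, 0 to 12 mm below the underside. Stands in the rack, underside on its top, any yaw. Home: underside flat on the socket, x as the socket's x.
- rack: Wooden die rack fixed to the table, 200 x 74 x 28 mm, origin at the centre of its underside. Two holes of 36 mm dia., at x = -55 and +55 mm, one with the brass die, the other with the black die.
- black_die: Bystander: die of the same size as the brass one but black, standing in the other hole of the rack. Origin at the centre of its body's underside.
- bead_tin: Bystander: open round aluminium tin full of beads, 94 mm dia., 40 mm tall. Origin at the centre of its underside.
- tumbler: Bystander: greenish glass tumbler, 88 mm dia., 105 mm tall. Origin at the centre of its underside.
- sea_glass: Bystander: flat piece of frosted sea glass, about 46 x 33 x 12 mm. Origin at its underside.
Not all that is in view belongs to the job. Of the things shaped like the brass_die, the brass one is meant.

How it is judged (in metres and radians):
On the way, in this order (a step that is already met when the one before it is completed fails the run):
1. the rotary table has clicked in with the empty socket at the loading side ((value of joint dial between 3.09159 and 3.19159 rad or value of joint dial between -3.19159 and -3.09159 rad) and velocity of joint dial between -0.1 and 0.1 rad/s), for 0.2 s.
2. the brass die's key has slipped into the keyway and the die is pressed home in the socket ((value of joint dial between 3.09159 and 3.19159 rad or value of joint dial between -3.19159 and -3.09159 rad) and z of brass_die in the frame of socket between -0.002 and 0.0015 m and horizontal distance between brass_die and socket below 0.0025 m and angle between the z axis of brass_die and the z axis of socket, either way round below 0.05 rad and angle between the x axis of brass_die and the x axis of socket, either way round below 0.15 rad), for 0.2 s.
At the end, for the whole second after the job is handed in: Table clicked half a turn on (0.05 rad, socket within 5 mm of the loading point); brass die upright, its underside within 1.5 mm of the socket's top, centred within 2.5 mm, key in keyway (0.15 rad), at rest, fingers still holding it (over 2 N); bystanders within 20 mm of their places (all of step 2 and horizontal distance between socket and load below 0.005 m and contact force between the fingers and brass_die above 2 N and linear speed of brass_die below 0.01 m/s and distance of each of black_die, bead_tin, tumbler, sea_glass from where it was at the start of the episode below 0.02 m); the arm keeps its last pose, push and grip.
It fails at once if the black die was knocked aside or tipped (distance of black_die from where it was at the start of the episode above 0.03 m or angle between black_die's own z axis and vertical above 0.4 rad).
It fails at once if the bead tin was knocked aside or tipped (distance of bead_tin from where it was at the start of the episode above 0.03 m or angle between bead_tin's own z axis and vertical above 0.4 rad).
It fails at once if the glass tumbler was knocked aside or tipped (distance of tumbler from where it was at the start of the episode above 0.03 m or angle between tumbler's own z axis and vertical above 0.4 rad).
It fails at once if the piece of sea glass was knocked aside or tipped (distance of sea_glass from where it was at the start of the episode above 0.03 m or angle between sea_glass's own z axis and vertical above 0.4 rad).
It also fails if it takes over 69 s, if anything falls off the work surface, if the arm or the gripper's body presses on something with over 40 N, if the wrist force passes 120 N, or if a joint passes its speed limit or range.

## Working session

There is one attempt and no reset: what is moved stays moved. The work goes in short steps, Python scripts to look and compute and a tool call to move; the robot and the scene stay as the last step left them, time stands still between calls to the robot, and variables do not carry over. Pictures are saved under pics/ and viewed, at most 10 in all, crops included, and the job is handed in when it is done.

Besides the shell and the picture viewer there is one more tool, called after ">>>" as name([rows], argument=value, ...), one row to a line, values as JSON. drive_tool: Moves the arm, as the interface text tells. Its arguments: {"type":"object","properties":{"motion":{"type":"array","items":{"type":"array"}},"gripper":{"type":"number"}},"required":["motion"]}

```bash
mkdir -p pics; ls; python3 - <<'E'
from rig import *
import cv2,numpy as np
for n in("side","top"):
    im=capture(n);cv2.imwrite(f"pics/{n}0.png",im[:,:,::-1]);c=camera_info(n);print(n,c)
print(camera_info("wrist"));s=read_state();print(s)
E
```

```text
pics
side {'fovy': 49.81478797261957, 'cx': 321.62482229261275, 'cy': 195.37419750222514, 'xyz': array([0.17336136, 0.78041209, 0.61410915]), 'orientation': array([[-8.63583979e-01, -2.71987821e-01,  4.24553103e-01],
       [-5.04204502e-01,  4.64632278e-01, -7.27938642e-01],
       [ 7.29369661e-04, -8.42697734e-01, -5.38386475e-01]])}
top {'fovy': 50.12226540226027, 'cx': 321.51227347827694, 'cy': 203.22525147478677, 'xyz': array([0.36905226, 0.09831082, 0.99233031]), 'orientation': array([[ 0.00326343, -0.98205357,  0.18857395],
       [-0.99995092, -0.0049687 , -0.00857095],
       [ 0.0093541 , -0.18853672, -0.98202159]])}
{'fovy': 60.44210773579703, 'cx': 315.8625645140923, 'cy': 194.80847850928944, 'T_tool_cam': array([[ 4.82099267e-04, -9.56894950e-01, -2.90433851e-01,
         7.97411605e-02],
       [ 9.99998695e-01,  9.09234389e-04, -1.33573671e-03,
        -3.38886768e-04],
       [ 1.54223216e-03, -2.90432828e-01,  9.56894139e-01,
        -1.95788976e-01],
       [ 0.00000000e+00,  0.00000000e+00,  0.00000000e+00,
         1.00000000e+00]])}
{'time_s': 0.1, 'joint_positions': array([-7.92102489e+01,  3.02740716e+01,  8.21514726e+01, -1.43120042e-03,
        6.76898233e+01, -1.02279950e+01]), 'qvel': array([ 0.00783928, -0.04336467, -0.18688395,  0.05167322,  0.00297249,
        0.10827216]), 'tau': array([ 4.88375872e-05, -4.40986204e+01, -1.77150643e+01,  6.35576318e-02,
        5.33680420e-02, -3.37858842e-05]), 'position': array([ 0.22403004, -0.58265999,  0.18705146]), 'tcp_rot': array([[ 9.33466042e-01,  3.58665565e-01, -3.99647048e-04],
       [ 3.58665632e-01, -9.33464016e-01,  1.97361781e-03],
       [ 3.34812608e-04, -1.98564486e-03, -9.99997973e-01]]), 'force': array([-0.06656751,  0.1932897 ,  0.2275749 ]), 'moment': array([-0.03313953,  0.01352737, -0.01875084]), 'grasp_force': 0.0, 'opening': 0.9957355846636593}
```

View pics/top0.png

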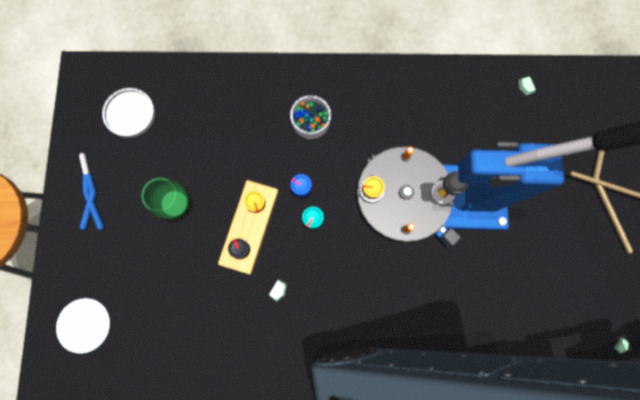

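View pics/side0.png

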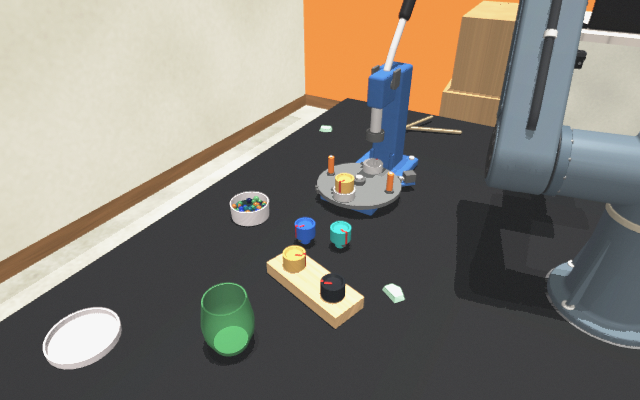

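Top view: the rotary table is centred near (407,192), with orange posts at (408,153) and (409,228). The empty socket is under the ram at (445,190). There are several die-shaped candidates:
- (256,202): brass die in the wooden rack.
- (372,188): brass die, already fitted on the table opposite the socket.
- (238,248): black die in the rack.
- (301,185) and (313,217): blue and teal dies, loose on the work surface.

The rack one fits, being brass and in the wooden rack. I'll measure next and make one enlarged crop to confirm it.

```bash
cat > h.py <<'E'
from rig import *
import cv2,numpy as np
def cam(n,s=None):
    c=camera_info(n);f=200/np.tan(np.radians(c["fovy"]/2))
    if n=="wrist":
        s=s or read_state();T=c["T_tool_cam"];R=s["tcp_rot"]@T[:3,:3];p=s["position"]+s["tcp_rot"]@T[:3,3]
    else: R,p=c["orientation"],c["xyz"]
    return f,c["cx"],c["cy"],R,p
def ray(C,uv,z):
    f,cx,cy,R,p=C;d=R@np.array([(uv[0]-cx)/f,(uv[1]-cy)/f,1]);return p+d*(z-p[2])/d[2]
def proj(C,X):
    f,cx,cy,R,p=C;q=R.T@(np.asarray(X)-p);return np.array([cx+f*q[0]/q[2],cy+f*q[1]/q[2]])
def blobs(im,lo,hi,amin=20):
    m=cv2.inRange(cv2.cvtColor(im,cv2.COLOR_RGB2HSV),np.array(lo),np.array(hi))
    n,_,st,ce=cv2.connectedComponentsWithStats(m)
    return m,[(ce[i].round(1),st[i][:5]) for i in range(1,n) if st[i][4]>=amin]
E
python3 - <<'E'
from h import *
t=cv2.imread("pics/top0.png")[:,:,::-1].copy();C=cam("top")
m,b=blobs(t[:,300:560],(5,120,80),(16,255,255),15)
for c,s in b:print("orange",c+[300,0],s,ray(C,c+[300,0],.07).round(4))
m,b=blobs(t[:,200:420],(18,150,120),(30,255,255),30)
for c,s in b:print("brass",c+[200,0],s,ray(C,c+[200,0],.060).round(4),ray(C,c+[200,0],.092).round(4))
m,b=blobs(t[:,200:300],(10,40,120),(30,150,255),300)
for c,s in b:print("wood",c+[200,0],s)
mm=m.copy();k=max(cv2.findContours(m,0,2)[0],key=cv2.contourArea)
bx=cv2.boxPoints(cv2.minAreaRect(k))+[200,0]
for q in bx:print("rack corner",q.round(1),ray(C,q,.028).round(4))
cv2.imwrite("pics/crop0.png",cv2.resize(t[130:290,210:480,::-1],None,fx=2.9,fy=2.9,interpolation=3))
E
```

```text
orange [302.2 103.3] [  0 101   5   6  20] [0.7798 0.1354 0.07  ]
orange [317.1 118.9] [ 15 116   5   7  26] [0.7421 0.101  0.07  ]
orange [301.9 120.8] [  0 119   5   5  16] [0.7372 0.1356 0.07  ]
orange [407.2 153. ] [103 146  11  13  61] [ 0.6623 -0.1022  0.07  ]
orange [406.9 228.5] [104 224   8   8  33] [ 0.4911 -0.0957  0.07  ]
brass [372.8 187.4] [163 177  20  21 298] [ 0.5847 -0.0245  0.06  ] [ 0.5773 -0.0203  0.092 ]
brass [254.3 201.3] [ 44 191  21  22 311] [0.5517 0.2393 0.06  ] [0.5454 0.2345 0.092 ]
wood [248.  227.5] [  18  180   60   95 2519]
rack corner [216.6 264.2] [0.4146 0.3234 0.028 ]
rack corner [245.4 177.8] [0.6134 0.2666 0.028 ]
rack corner [279. 189.] [0.5872 0.1881 0.028 ]
rack corner [250.2 275.4] [0.3902 0.2477 0.028 ]
```

View pics/crop0.png

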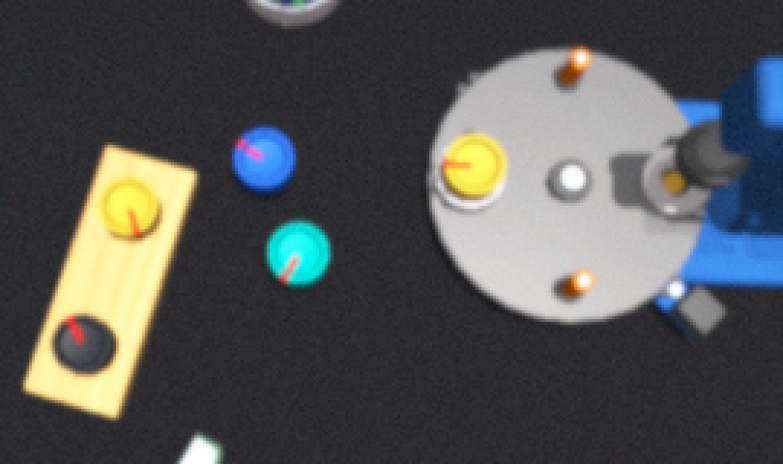

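The crop confirms it: the brass die in the rack is at (254,202), and its red key line points towards the robot (world −x). The fitted die sits at the loading side, and the posts are visible with highlights at (410,151) and (411,227). I'll go above post_b next.

```bash
cat > plan.py <<'E'
import json
from h import *
def plan(wps,start=None):
    """wps: (x,y,z in m, tool-x heading deg, rows). prints rows in tool axes"""
    s=read_state();R=s["tcp_rot"];p=np.array(start[:3] if start else s["position"],float)
    h=start[3] if start else np.degrees(np.arctan2(R[1,0],R[0,0]))
    P,H,out=p.copy(),h,[]
    for x,y,z,yaw,n in wps:
        p0,h0=p.copy(),h;yaw=h0+(yaw-h0+180)%360-180
        for i in range(1,n+1):
            p=p0+(np.array([x,y,z])-p0)*i/n;h=h0+(yaw-h0)*i/n
            c,sn=np.cos(np.radians(H)),np.sin(np.radians(H));d=(p-P)*1000
            r=[int(round(d@[c,sn,0])),int(round(d@[sn,-c,0])),int(round(-d[2]))]
            w=round(-np.radians(h-H),2)
            out.append([r,[0,0,w]])
            P=P+np.array([r[0]*c+r[1]*sn,r[0]*sn-r[1]*c,-r[2]])/1000;H-=np.degrees(w)
    for i in range(0,len(out),5):print(json.dumps(out[i:i+5]))
    print("end",P.round(4),round(H,2))
E
python3 - <<'E'
from plan import *
C=cam("top")
for uv in((410,150.7),(411,226.9)):print(ray(C,uv,.09))
plan([(.3,-.3,.2,80,10),(.49,-.097,.2,133,10)])
E
```

```text
[ 0.66122328 -0.10426864  0.09      ]
[ 0.49194193 -0.10033956  0.09      ]
[[[17, -24, -1], [0, 0, -0.1]], [[20, -21, -2], [0, 0, -0.11]], [[22, -20, -1], [0, 0, -0.1]], [[23, -17, -1], [0, 0, -0.1]], [[25, -15, -1], [0, 0, -0.1]]]
[[[27, -12, -2], [0, 0, -0.11]], [[28, -10, -1], [0, 0, -0.1]], [[28, -6, -1], [0, 0, -0.1]], [[29, -4, -2], [0, 0, -0.11]], [[30, 0, -1], [0, 0, -0.1]]]
[[[23, 15, 0], [0, 0, -0.09]], [[22, 18, 0], [0, 0, -0.09]], [[20, 19, 0], [0, 0, -0.1]], [[18, 21, 0], [0, 0, -0.09]], [[16, 22, 0], [0, 0, -0.09]]]
[[[14, 24, 0], [0, 0, -0.09]], [[12, 25, 0], [0, 0, -0.1]], [[10, 27, 0], [0, 0, -0.09]], [[7, 27, 0], [0, 0, -0.09]], [[4, 27, 0], [0, 0, -0.09]]]
end [ 0.4901 -0.0971  0.2001] 132.75
```

>>> drive_tool([
  [[17,-24,-1],[0,0,-0.1]],
  [[20,-21,-2],[0,0,-0.11]],
  [[22,-20,-1],[0,0,-0.1]],
  [[23,-17,-1],[0,0,-0.1]],
  [[25,-15,-1],[0,0,-0.1]],
], gripper=0.5)

```text
time_s: 0.6
position: [0.2621, -0.441, 0.1936]
tcp_rot: [[0.637, 0.771, -0.0], [0.771, -0.637, 0.001], [0.001, -0.001, -1.0]]
force: [0.6, -0.8, -0.4]
opening: 0.629
grasp_force: 0.0
```

>>> drive_tool([
  [[27,-12,-2],[0,0,-0.11]],
  [[28,-10,-1],[0,0,-0.1]],
  [[28,-6,-1],[0,0,-0.1]],
  [[29,-4,-2],[0,0,-0.11]],
  [[30,0,-1],[0,0,-0.1]],
])

```text
time_s: 1.1
position: [0.3001, -0.299, 0.2008]
tcp_rot: [[0.169, 0.986, -0.0], [0.986, -0.169, 0.0], [0.0, -0.0, -1.0]]
force: [0.6, -1.3, -0.3]
opening: 0.499
grasp_force: 0.0
```

>>> drive_tool([
  [[23,15,0],[0,0,-0.09]],
  [[22,18,0],[0,0,-0.09]],
  [[20,19,0],[0,0,-0.1]],
  [[18,21,0],[0,0,-0.09]],
  [[16,22,0],[0,0,-0.09]],
])

```text
time_s: 1.6
position: [0.3955, -0.1986, 0.2008]
tcp_rot: [[-0.286, 0.958, -0.0], [0.958, 0.286, 0.0], [0.0, -0.0, -1.0]]
force: [0.3, -0.5, -0.1]
opening: 0.499
grasp_force: 0.0
```

>>> drive_tool([
  [[14,24,0],[0,0,-0.09]],
  [[12,25,0],[0,0,-0.1]],
  [[10,27,0],[0,0,-0.09]],
  [[7,27,0],[0,0,-0.09]],
  [[4,27,0],[0,0,-0.09]],
])

```text
time_s: 2.1
position: [0.4907, -0.0966, 0.2006]
tcp_rot: [[-0.682, 0.732, -0.001], [0.732, 0.682, 0.0], [0.001, -0.0, -1.0]]
force: [0.3, 0.2, -0.0]
opening: 0.498
grasp_force: 0.0
```

```bash
python3 - <<'E'
from h import *
s=read_state();im=capture("wrist");cv2.imwrite("pics/w1.png",im[:,:,::-1]);C=cam("wrist",s)
print(s["position"],s["time_s"],s["opening"],np.degrees(np.arctan2(s["tcp_rot"][1,0],s["tcp_rot"][0,0])))
m,b=blobs(im,(5,120,80),(16,255,255),40)
for c,q in b:print("orange",c,q,ray(C,c,.07).round(4))
E
```

```text
[ 0.49066164 -0.09664393  0.20064884] 2.1 0.49823510639289936 132.973470074558
orange [315.4 177.8] [308 167  16  25 273] [ 0.491  -0.0975  0.07  ]
orange [631.  172.7] [625 169  15   9  43] [0.7129 0.1163 0.07  ]
orange [609.1 182. ] [604 177  13  10  69] [0.7053 0.0964 0.07  ]
orange [608.2 198.4] [600 194  16  10  92] [0.7193 0.0863 0.07  ]
```

View pics/w1.png

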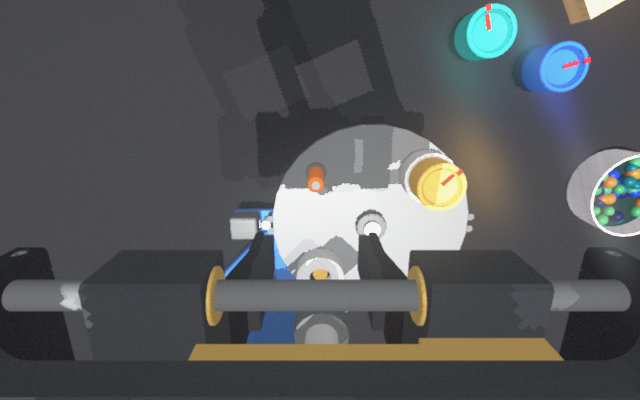

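Wrist view: post_b is centred at (316,180), the hub at (372,229), and the empty socket at (320,270) with its brass pad visible. My estimate for the post is (0.491, −0.098). I'll lower, pinch it, then drive the arc.

```bash
python3 - <<'E'
from plan import *
C=cam("wrist");print(ray(C,(316,185),.09))
plan([(.491,-.098,.052,133,5)])
a=np.radians(178.6-np.arange(1,25)*7.5);c=(.576,-.100)
plan([(c[0]+.085*np.cos(t),c[1]+.085*np.sin(t),.052,133-90*(i+1)/24,1) for i,t in enumerate(a)],(.491,-.098,.052,133))
E
```

```text
[ 0.49613833 -0.09612565  0.09      ]
[[[0, -1, 30], [0, 0, 0.0]], [[0, -1, 30], [0, 0, 0.0]], [[0, -1, 29], [0, 0, 0.0]], [[-1, 0, 30], [0, 0, 0.0]], [[0, -1, 30], [0, 0, 0.0]]]
end [ 0.4914 -0.0979  0.0519] 133.19
[[[7, 8, 0], [0, 0, 0.07]], [[7, 9, 0], [0, 0, 0.06]], [[7, 9, 0], [0, 0, 0.07]], [[5, 10, 0], [0, 0, 0.06]], [[5, 10, 0], [0, 0, 0.07]]]
[[[5, 10, 0], [0, 0, 0.06]], [[3, 10, 0], [0, 0, 0.07]], [[3, 11, 0], [0, 0, 0.06]], [[3, 11, 0], [0, 0, 0.07]], [[1, 11, 0], [0, 0, 0.06]]]
[[[1, 11, 0], [0, 0, 0.07]], [[0, 11, 0], [0, 0, 0.07]], [[0, 11, 0], [0, 0, 0.06]], [[-2, 11, 0], [0, 0, 0.07]], [[-2, 11, 0], [0, 0, 0.06]]]
[[[-3, 11, 0], [0, 0, 0.07]], [[-3, 11, 0], [0, 0, 0.06]], [[-4, 10, 0], [0, 0, 0.07]], [[-5, 10, 0], [0, 0, 0.06]], [[-5, 10, 0], [0, 0, 0.07]]]
[[[-7, 9, 0], [0, 0, 0.06]], [[-6, 9, 0], [0, 0, 0.07]], [[-8, 8, 0], [0, 0, 0.07]], [[-7, 8, 0], [0, 0, 0.06]]]
end [ 0.6611 -0.1018  0.052 ] 43.05
```

>>> drive_tool([
  [[-1,-1,30],[0,0,0]],
  [[0,0,30],[0,0,0]],
  [[0,0,30],[0,0,0]],
  [[0,0,30],[0,0,0]],
  [[0,0,28],[0,0,0]],
])

```text
time_s: 2.65
position: [0.4898, -0.0992, 0.0516]
tcp_rot: [[-0.678, 0.735, -0.001], [0.735, 0.678, 0.0], [0.001, -0.0, -1.0]]
force: [-0.1, 0.2, -0.2]
opening: 0.498
grasp_force: 0.0
```

>>> drive_tool([
  [[0,0,0],[0,0,0]],
  [[0,0,0],[0,0,0]],
  [[0,0,0],[0,0,0]],
  [[0,0,0],[0,0,0]],
  [[0,0,0],[0,0,0]],
], gripper=0)

```text
time_s: 3.15
position: [0.4918, -0.0996, 0.0545]
tcp_rot: [[-0.679, 0.735, 0.004], [0.735, 0.679, -0.001], [-0.003, 0.002, -1.0]]
force: [-8.2, -9.2, 22.7]
opening: 0.132
grasp_force: 13.0
```

>>> drive_tool([
  [[0,0,-2],[0,0,0]],
  [[0,0,0],[0,0,0]],
  [[0,0,0],[0,0,0]],
])

```text
time_s: 3.45
position: [0.4908, -0.0994, 0.0557]
tcp_rot: [[-0.679, 0.734, 0.002], [0.734, 0.679, -0.001], [-0.002, 0.001, -1.0]]
force: [-0.5, 0.4, 6.7]
opening: 0.009
grasp_force: 3.3
```

```bash
python3 - <<'E'
from h import *
s=read_state();im=capture("wrist");cv2.imwrite("pics/w2.png",im[:,:,::-1]);print(s["position"],s["opening"],s["moment"])
E
```

```text
[ 0.49081565 -0.09942538  0.05574893] 0.009096276436879398 [ 0.12974558 -0.07919493  0.00486213]
```

View pics/w2.png

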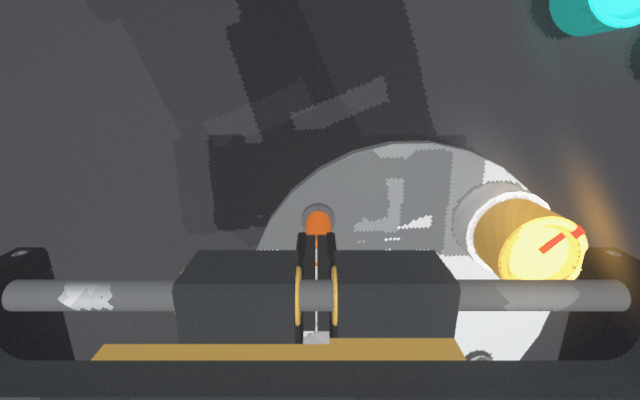

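The fingers are shut with no post between them: it squeezed out on the tool's +x side. The post's foot shows at (317,217). I'll work out where it is.

```bash
python3 - <<'E'
from h import *
s=read_state();C=cam("wrist",s)
im=cv2.imread("pics/w2.png")[:,:,::-1].copy()
m,b=blobs(im[190:260,290:350],(0,120,60),(18,255,255),10);print(b)
R=s["tcp_rot"]
for uv,z in(((317,217),.041),((317,223),.05)):
    X=ray(C,uv,z);print(X,R.T@(X-s["position"]))
for n in("top","wrist"):
    im=capture(n) if n=="top" else cv2.imread("pics/w1.png")[:,:,::-1].copy()
    cv2.imwrite(f"pics/{n}x.png",im[:,:,::-1])
t=cv2.imread("pics/topx.png")[:,:,::-1].copy();D=cam("top")
m,b=blobs(t[130:260,340:460],(5,120,80),(16,255,255),10)
for c,q in b:print("orange",c+[340,130],ray(D,c+[340,130],.07).round(4))
m,b=blobs(t[130:260,340:400],(18,150,120),(30,255,255),30)
for c,q in b:print("brass",c+[340,130],ray(D,c+[340,130],.09).round(4))
a=cv2.imread("pics/w1.png")[150:280,260:390];bb=cv2.imread("pics/w2.png")[180:310,260:390]
cv2.imwrite("pics/c2.png",cv2.resize(np.hstack([a,bb]),None,fx=3,fy=3,interpolation=2))
E
```

```text
[(array([27.6, 34.6]), array([ 16,  21,  25,  36, 558], dtype=int32))]
[ 0.49027897 -0.09766658  0.041     ] [0.00173882 0.00072197 0.0147445 ]
[ 0.49066663 -0.09816249  0.05      ] [0.00109757 0.00067789 0.00574544]
orange [407.3 152.9] [ 0.6625 -0.1025  0.07  ]
```

View pics/c2.png

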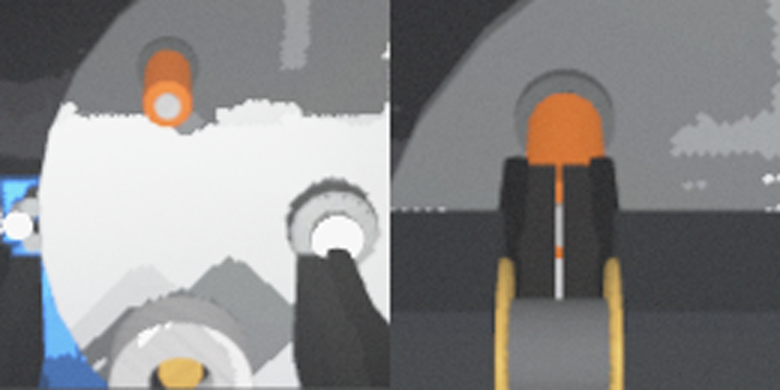

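```bash
python3 - <<'E'
from h import *
s=read_state();C=cam("wrist",s);R=s["tcp_rot"];p=s["position"]
for dx in(-.03,-.02,-.015,-.01,0,.01):
    X=p+R@np.array([dx,0,0])
    print(dx,[proj(C,[X[0],X[1],z]).round(0) for z in(.041,.055,.07,.09)])
E
```

```text
-0.03 [array([316., 261.]), array([316., 271.]), array([316., 284.]), array([316., 304.])]
-0.02 [array([316., 247.]), array([316., 257.]), array([316., 269.]), array([316., 287.])]
-0.015 [array([316., 240.]), array([316., 250.]), array([316., 261.]), array([316., 279.])]
-0.01 [array([316., 234.]), array([316., 243.]), array([316., 253.]), array([316., 271.])]
0 [array([316., 219.]), array([316., 228.]), array([316., 238.]), array([316., 254.])]
0.01 [array([316., 205.]), array([316., 212.]), array([316., 221.]), array([316., 236.])]
```

The post's base and top both project at its nominal place, yet it shows through the slit between the fingers. So the fingertips may be sitting above the post's top. I'll check this in the side view.

```bash
python3 - <<'E'
from h import *
s=read_state();im=capture("side");C=cam("side");p=s["position"]
u=proj(C,p);print(u,proj(C,p+[0,0,.035]),s["tcp_rot"].round(3).tolist())
x,y=int(u[0])-50,int(u[1])-60
cv2.imwrite("pics/s3.png",cv2.resize(im[y:y+90,x:x+110,::-1],None,fx=6,fy=6,interpolation=2));print(x,y)
E
```

```text
[389.28921385 185.51900132] [390.50586016 173.32495082] [[-0.679, 0.734, 0.002], [0.734, 0.679, -0.001], [-0.001, 0.001, -1.0]]
339 125
```

View pics/s3.png

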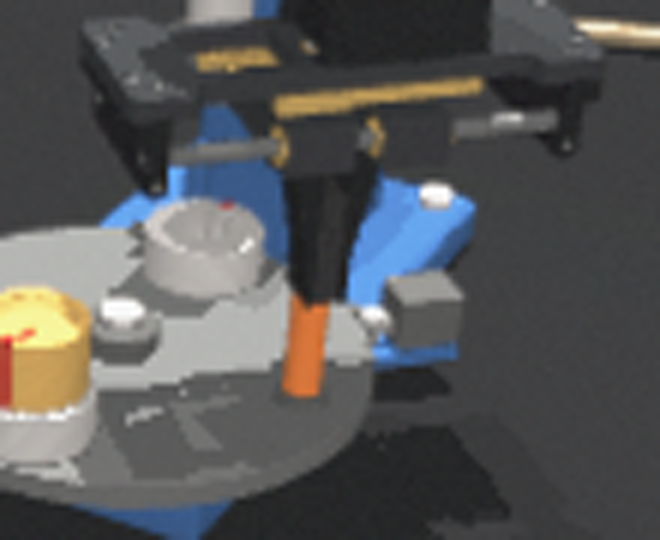

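The side view shows the shut fingertips resting on top of the orange post at crop (310,300), about z = 0.087, while the reported TCP is at 0.056. So the real tips are about 32 mm short of the reported TCP. I'll open and go 33 mm lower.

>>> drive_tool([
  [[0,0,-4],[0,0,0]],
  [[0,0,0],[0,0,0]],
  [[0,0,0],[0,0,0]],
  [[0,0,0],[0,0,0]],
  [[0,0,0],[0,0,0]],
], gripper=0.5)

```text
time_s: 4.1
position: [0.49, -0.0992, 0.0587]
tcp_rot: [[-0.679, 0.734, -0.0], [0.734, 0.679, 0.0], [0.001, -0.0, -1.0]]
force: [0.2, 0.4, -0.1]
opening: 0.374
grasp_force: 0.0
```

>>> drive_tool([
  [[0,0,10],[0,0,0]],
  [[0,0,10],[0,0,0]],
  [[0,0,10],[0,0,0]],
  [[0,0,6],[0,0,0]],
  [[0,0,0],[0,0,0]],
])

```text
time_s: 4.6
position: [0.4893, -0.0989, 0.0216]
tcp_rot: [[-0.679, 0.734, -0.003], [0.734, 0.679, 0.001], [0.003, -0.001, -1.0]]
force: [0.0, -0.2, 0.6]
opening: 0.497
grasp_force: 0.0
```

>>> drive_tool([
  [[0,0,0],[0,0,0]],
  [[0,0,0],[0,0,0]],
  [[0,0,0],[0,0,0]],
  [[0,0,0],[0,0,0]],
  [[0,0,0],[0,0,0]],
], gripper=0)

```text
time_s: 5.1
position: [0.4917, -0.099, 0.0233]
tcp_rot: [[-0.678, 0.735, 0.003], [0.735, 0.678, 0.0], [-0.002, 0.002, -1.0]]
force: [3.5, 3.5, -0.3]
opening: 0.175
grasp_force: 30.0
```

>>> drive_tool([
  [[6,10,0],[0,0,0.07]],
  [[7,9,0],[0,0,0.06]],
  [[7,9,0],[0,0,0.07]],
  [[5,10,0],[0,0,0.06]],
  [[5,10,0],[0,0,0.07]],
])

```text
time_s: 5.6
position: [0.5105, -0.0471, 0.0233]
tcp_rot: [[-0.402, 0.916, -0.003], [0.916, 0.402, 0.0], [0.001, -0.003, -1.0]]
force: [-1.7, -2.1, 2.8]
opening: 0.175
grasp_force: 30.0
```

>>> drive_tool([
  [[5,10,0],[0,0,0.06]],
  [[3,10,0],[0,0,0.07]],
  [[3,11,0],[0,0,0.06]],
  [[3,11,0],[0,0,0.07]],
  [[1,11,0],[0,0,0.06]],
])

```text
time_s: 6.1
position: [0.5564, -0.0176, 0.0233]
tcp_rot: [[-0.094, 0.996, -0.003], [0.996, 0.094, 0.001], [0.001, -0.003, -1.0]]
force: [-3.2, 1.4, 3.9]
opening: 0.172
grasp_force: 30.0
```

>>> drive_tool([
  [[1,11,0],[0,0,0.07]],
  [[0,11,0],[0,0,0.07]],
  [[0,11,0],[0,0,0.06]],
  [[-2,11,0],[0,0,0.07]],
  [[-2,11,0],[0,0,0.06]],
])

```text
time_s: 6.6
position: [0.6114, -0.0218, 0.0234]
tcp_rot: [[0.235, 0.972, -0.001], [0.972, -0.235, 0.003], [0.002, -0.002, -1.0]]
force: [-0.1, 4.5, 3.3]
opening: 0.177
grasp_force: 30.0
```

>>> drive_tool([
  [[-3,11,0],[0,0,0.07]],
  [[-3,11,0],[0,0,0.06]],
  [[-4,10,0],[0,0,0.07]],
  [[-5,10,0],[0,0,0.06]],
  [[-5,10,0],[0,0,0.07]],
])

```text
time_s: 7.1
position: [0.6532, -0.0596, 0.0234]
tcp_rot: [[0.537, 0.844, 0.0], [0.844, -0.537, 0.001], [0.001, -0.0, -1.0]]
force: [-0.9, 2.1, 2.0]
opening: 0.177
grasp_force: 30.0
```

>>> drive_tool([
  [[-7,9,0],[0,0,0.06]],
  [[-6,9,0],[0,0,0.07]],
  [[-8,8,0],[0,0,0.07]],
  [[-7,8,0],[0,0,0.06]],
  [[0,0,0],[0,0,0]],
])

```text
time_s: 7.6
position: [0.6639, -0.1042, 0.0234]
tcp_rot: [[0.735, 0.679, 0.003], [0.679, -0.735, -0.001], [0.002, 0.003, -1.0]]
force: [2.7, 0.5, -0.4]
opening: 0.171
grasp_force: 30.0
```

The table has swung. I'll release, lift, and look at the socket from above the loading point.

>>> drive_tool([
  [[0,0,0],[0,0,0]],
  [[0,0,0],[0,0,0]],
  [[0,0,0],[0,0,0]],
  [[0,0,0],[0,0,0]],
], gripper=0.5)

```text
time_s: 8.0
position: [0.6618, -0.1028, 0.0227]
tcp_rot: [[0.733, 0.68, -0.001], [0.68, -0.733, 0.0], [-0.001, -0.001, -1.0]]
force: [-0.3, 1.2, 0.7]
opening: 0.443
grasp_force: 0.0
```

>>> drive_tool([
  [[0,0,-15],[0,0,0]],
  [[0,0,-30],[0,0,0]],
  [[0,0,-35],[0,0,0]],
  [[0,0,-35],[0,0,0]],
  [[0,0,-35],[0,0,0]],
], gripper=1)

```text
time_s: 8.5
position: [0.6623, -0.1031, 0.1755]
tcp_rot: [[0.734, 0.679, 0.001], [0.679, -0.734, -0.0], [0.0, 0.001, -1.0]]
force: [0.6, -0.0, 0.1]
opening: 0.871
grasp_force: 0.0
```

```bash
python3 - <<'E'
from plan import *
plan([(.580,-.0216,.18,48,5)])
E
```

```text
[[[-1, -23, -1], [0, 0, -0.02]], [[-1, -23, -1], [0, 0, -0.02]], [[0, -23, -1], [0, 0, -0.01]], [[1, -24, -1], [0, 0, -0.02]], [[0, -23, 0], [0, 0, -0.02]]]
end [ 0.5797 -0.0216  0.1795] 47.96
```

>>> drive_tool([
  [[-1,-23,-1],[0,0,-0.02]],
  [[-1,-23,-1],[0,0,-0.02]],
  [[0,-23,-1],[0,0,-0.01]],
  [[1,-24,-1],[0,0,-0.02]],
  [[0,-23,0],[0,0,-0.02]],
])

```text
time_s: 9.0
position: [0.5794, -0.0209, 0.1784]
tcp_rot: [[0.669, 0.743, 0.002], [0.743, -0.669, -0.0], [0.001, 0.001, -1.0]]
force: [0.3, 0.6, 0.2]
opening: 1.001
grasp_force: 0.0
```

>>> drive_tool([
  [[0,0,0],[0,0,0]],
])

```text
time_s: 9.1
position: [0.5771, -0.0194, 0.178]
tcp_rot: [[0.668, 0.744, -0.002], [0.744, -0.668, 0.001], [-0.001, -0.002, -1.0]]
force: [0.5, -0.3, 0.1]
opening: 0.996
grasp_force: 0.0
```

```bash
python3 - <<'E'
from plan import *
s=read_state();im=capture("wrist");t=capture("top");C=cam("wrist",s);D=cam("top")
cv2.imwrite("pics/w4.png",im[:,:,::-1]);cv2.imwrite("pics/t4.png",t[:,:,::-1]);np.save("s4.npy",s,allow_pickle=True)
print(s["position"],proj(C,(.5804,-.0216,.06)))
m,b=blobs(im,(5,120,80),(16,255,255),40)
for c,q in b:print("orange",c,q,ray(C,c,.07).round(4))
a=im[60:300,150:490,::-1].copy()
cv2.imwrite("pics/c4.png",cv2.resize(a,None,fx=2.3,fy=2.3,interpolation=2))
plan([(.554,.240,.18,152,20)])
E
```

```text
[ 0.57713669 -0.01944544  0.17797577] [321.08217297 178.8020861 ]
orange [440.9 183.4] [430 174  28  25 324] [ 0.6607 -0.0959  0.07  ]
orange [307.5 276.1] [301 273  14   7  63] [ 0.5056 -0.0853  0.07  ]
[[[9, -10, 0], [0, 0, -0.09]], [[9, -9, 0], [0, 0, -0.09]], [[11, -8, 0], [0, 0, -0.09]], [[11, -7, 0], [0, 0, -0.09]], [[12, -6, 0], [0, 0, -0.09]]]
[[[12, -5, -1], [0, 0, -0.09]], [[12, -4, 0], [0, 0, -0.1]], [[13, -2, 0], [0, 0, -0.09]], [[13, -1, 0], [0, 0, -0.09]], [[14, -1, 0], [0, 0, -0.09]]]
[[[13, 1, 0], [0, 0, -0.09]], [[13, 3, 0], [0, 0, -0.09]], [[12, 3, 0], [0, 0, -0.09]], [[13, 4, 0], [0, 0, -0.09]], [[12, 6, 0], [0, 0, -0.09]]]
[[[11, 6, -1], [0, 0, -0.09]], [[11, 8, 0], [0, 0, -0.09]], [[10, 8, 0], [0, 0, -0.09]], [[9, 10, 0], [0, 0, -0.09]], [[8, 10, 0], [0, 0, -0.1]]]
end [0.5542 0.2399 0.1801] 152.25
```

View pics/c4.png

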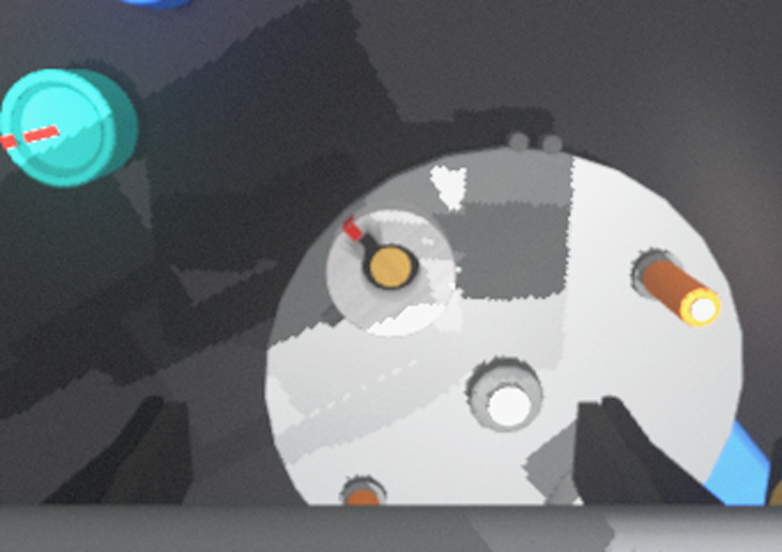

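The crop shows the empty socket now at the loading side: bore at crop (390,266), which is image (319.6,175.6), with its red keyway line pointing up-left to (352,228), outwards. Next I'll work out the numbers and move over the rack.

```bash
python3 - <<'E'
from h import *
s=np.load("s4.npy",allow_pickle=True).item();C=cam("wrist",s)
g=lambda u,v,z:ray(C,(150+u/2.3,60+v/2.3),z).round(4)
S=g(391,266,.06);K=g(350,226,.06);print("sock",S,"line",K,np.degrees(np.arctan2(*(K-S)[[1,0]])))
print("post_b top",g(702,308,.09),"foot",g(655,272,.04),"post_a foot",g(362,494,.04),"hub foot",g(505,394,.045))
E
```

```text
sock [ 0.5817 -0.0186  0.06  ] line [0.5804 0.0047 0.06  ] 93.19344927328322
post_b top [ 0.6624 -0.1028  0.09  ] foot [ 0.6623 -0.101   0.04  ] post_a foot [ 0.4942 -0.0964  0.04  ] hub foot [ 0.5782 -0.0998  0.045 ]
```

>>> drive_tool([
  [[9,-10,0],[0,0,-0.09]],
  [[9,-9,0],[0,0,-0.09]],
  [[11,-8,0],[0,0,-0.09]],
  [[11,-7,0],[0,0,-0.09]],
  [[12,-6,0],[0,0,-0.09]],
])

```text
time_s: 9.7
position: [0.5748, 0.0436, 0.1774]
tcp_rot: [[0.278, 0.961, 0.002], [0.961, -0.278, -0.001], [-0.0, 0.002, -1.0]]
force: [-0.1, -0.4, -0.3]
opening: 1.002
grasp_force: 0.0
```

>>> drive_tool([
  [[12,-5,-1],[0,0,-0.09]],
  [[12,-4,0],[0,0,-0.1]],
  [[13,-2,0],[0,0,-0.09]],
  [[13,-1,0],[0,0,-0.09]],
  [[14,-1,0],[0,0,-0.09]],
])

```text
time_s: 10.2
position: [0.5681, 0.1092, 0.1784]
tcp_rot: [[-0.177, 0.984, 0.002], [0.984, 0.177, -0.0], [-0.001, 0.002, -1.0]]
force: [0.4, -0.1, 0.3]
opening: 1.004
grasp_force: 0.0
```

>>> drive_tool([
  [[13,1,0],[0,0,-0.09]],
  [[13,3,0],[0,0,-0.09]],
  [[12,3,0],[0,0,-0.09]],
  [[13,4,0],[0,0,-0.09]],
  [[12,6,0],[0,0,-0.09]],
])

```text
time_s: 10.7
position: [0.5617, 0.1749, 0.1783]
tcp_rot: [[-0.588, 0.809, 0.002], [0.809, 0.588, -0.0], [-0.001, 0.001, -1.0]]
force: [0.5, 0.1, 0.8]
opening: 1.003
grasp_force: 0.0
```

>>> drive_tool([
  [[11,6,-1],[0,0,-0.09]],
  [[11,8,0],[0,0,-0.09]],
  [[10,8,0],[0,0,-0.09]],
  [[9,10,0],[0,0,-0.09]],
  [[8,10,0],[0,0,-0.1]],
])

```text
time_s: 11.2
position: [0.5556, 0.24, 0.1793]
tcp_rot: [[-0.886, 0.464, 0.002], [0.464, 0.886, 0.0], [-0.002, 0.001, -1.0]]
force: [-0.2, 0.6, -0.3]
opening: 0.999
grasp_force: 0.0
```

>>> drive_tool([
  [[0,0,0],[0,0,0]],
  [[0,0,0],[0,0,0]],
  [[0,0,0],[0,0,0]],
])

```text
time_s: 11.5
position: [0.5543, 0.2392, 0.179]
tcp_rot: [[-0.884, 0.468, 0.0], [0.468, 0.884, -0.0], [-0.0, -0.0, -1.0]]
force: [0.1, -0.2, -0.2]
opening: 0.995
grasp_force: 0.0
```

```bash
python3 - <<'E'
from plan import *
s=read_state();im=capture("wrist");C=cam("wrist",s);cv2.imwrite("pics/w5.png",im[:,:,::-1]);np.save("s5.npy",s,allow_pickle=True)
print(s["position"],np.degrees(np.arctan2(s["tcp_rot"][1,0],s["tcp_rot"][0,0])))
m,b=blobs(im,(18,150,110),(32,255,255),200)
for c,q in b:print("brass",c,q,ray(C,c,.06).round(4))
m,b=blobs(im,(0,150,100),(4,255,255),10);m2,b2=blobs(im,(174,150,100),(180,255,255),10)
for c,q in b+b2:print("red",c,q,ray(C,c,.06).round(4))
cv2.imwrite("pics/c5.png",cv2.resize(im[100:260,220:430,::-1],None,fx=3.5,fy=3.5,interpolation=2))
E
```

```text
[0.55431422 0.23915626 0.17899616] 152.08943285950156
red [300.7  60.5] [294  55  15  12  70] [0.4554 0.2773 0.06  ]
red [311.9  68.4] [310  66   6   7  17] [0.4655 0.2828 0.06  ]
red [300.4 162.2] [298 159   6   7  20] [0.5329 0.2347 0.06  ]
red [310.1 169.2] [305 165  11  10  33] [0.543  0.2395 0.06  ]
red [185.8 180.4] [181 176  12  10  24] [0.4976 0.1305 0.06  ]
red [253.6 250.8] [251 250   6   3  12] [0.5905 0.1495 0.06  ]
```

View pics/c5.png

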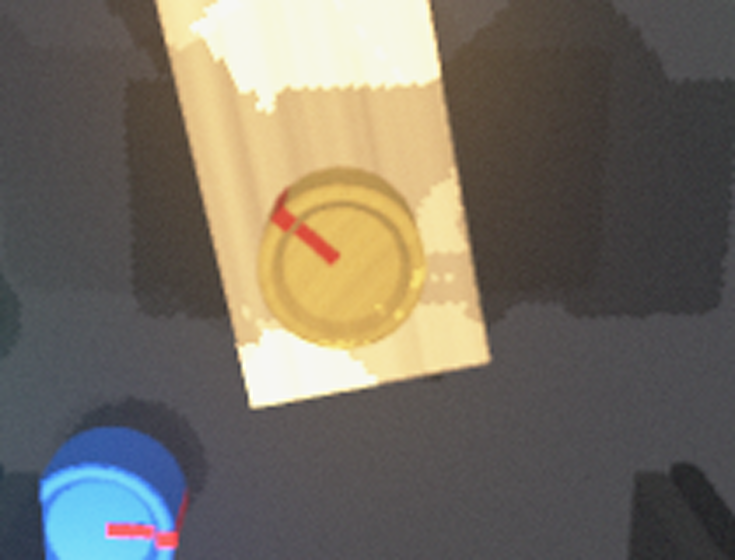

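The crop shows the brass die's rim circle centred at crop (342,265), which is image (317.7,175.7), with the red key line running to (278,212). That matches the brass die in the rack. Next come the numbers for the grasp.

```bash
python3 - <<'E'
from h import *
s=np.load("s5.npy",allow_pickle=True).item();C=cam("wrist",s);R=s["tcp_rot"]
g=lambda u,v,z:ray(C,(220+u/3.5,100+v/3.5),z)
D=g(342,265,.060);K=g(279,213,.060);I=g(335,260,.06)
print(D,np.degrees(np.arctan2(*(K-D)[[1,0]])),np.degrees(np.arctan2(*(K-I)[[1,0]])),np.linalg.norm((K-D)))
print("tool mm",(R.T@(D-s["position"])*1000).round(1), "tol radius",np.linalg.norm(g(342+83,265,.06)-D))
E
```

```text
[0.55192279 0.24288286 0.06      ] -158.17828230498804 -158.65584785453566 0.02198427097346436
tool mm [  3.9   2.2 119. ] tol radius 0.022353492355938802
```

>>> drive_tool([
  [[4,2,35],[0,0,0]],
  [[0,0,40],[0,0,0]],
  [[0,0,40],[0,0,0]],
  [[0,0,35],[0,0,0]],
  [[0,0,15],[0,0,0]],
])

```text
time_s: 12.05
position: [0.549, 0.2424, 0.0108]
tcp_rot: [[-0.884, 0.467, -0.006], [0.467, 0.884, -0.001], [0.004, -0.004, -1.0]]
force: [-0.2, -0.1, 0.3]
opening: 0.995
grasp_force: 0.0
```

>>> drive_tool([
  [[0,0,10],[0,0,0]],
  [[0,0,0],[0,0,0]],
])

```text
time_s: 12.25
position: [0.5511, 0.2433, 0.0035]
tcp_rot: [[-0.884, 0.467, -0.001], [0.467, 0.884, -0.0], [0.001, -0.001, -1.0]]
force: [0.2, 0.0, -0.3]
opening: 1.0
grasp_force: 0.0
```

>>> drive_tool([
  [[0,0,0],[0,0,0]],
  [[0,0,0],[0,0,0]],
  [[0,0,0],[0,0,0]],
  [[0,0,0],[0,0,0]],
  [[0,0,0],[0,0,0]],
], gripper=0)

```text
time_s: 12.75
position: [0.5514, 0.2437, 0.0045]
tcp_rot: [[-0.885, 0.466, 0.001], [0.466, 0.885, 0.0], [-0.001, 0.001, -1.0]]
force: [-0.1, 1.0, -0.1]
opening: 0.629
grasp_force: 0.0
```

>>> drive_tool([
  [[0,0,0],[0,0,0]],
  [[0,0,0],[0,0,0]],
])

```text
time_s: 12.95
position: [0.5509, 0.2434, 0.0042]
tcp_rot: [[-0.885, 0.466, -0.0], [0.466, 0.885, -0.0], [0.0, -0.0, -1.0]]
force: [-1.1, -0.0, 2.8]
opening: 0.522
grasp_force: 30.0
```

Gripped: the opening is 45 mm and the die's underside is about 24 mm above the reported TCP. I'll lift, turn and go beside the socket for one last close look.

>>> drive_tool([
  [[0,0,-15],[0,0,0]],
  [[0,0,-30],[0,0,0]],
  [[0,0,-35],[0,0,0]],
  [[0,0,-35],[0,0,0]],
  [[0,0,-30],[0,0,0]],
])

```text
time_s: 13.45
position: [0.5507, 0.2437, 0.151]
tcp_rot: [[-0.885, 0.466, 0.0], [0.466, 0.885, 0.0], [-0.0, 0.0, -1.0]]
force: [0.0, 0.3, -4.3]
opening: 0.524
grasp_force: 30.0
```

```bash
python3 - <<'E'
from plan import *
plan([(.5224,.0354,.15,38.9,20)])
E
```

```text
[[[-4, -10, 0], [0, 0, 0.1]], [[-4, -9, 0], [0, 0, 0.1]], [[-6, -9, 0], [0, 0, 0.1]], [[-6, -9, 0], [0, 0, 0.1]], [[-7, -7, 0], [0, 0, 0.09]]]
[[[-8, -7, 0], [0, 0, 0.1]], [[-9, -7, 0], [0, 0, 0.1]], [[-9, -5, 0], [0, 0, 0.1]], [[-9, -4, 0], [0, 0, 0.1]], [[-10, -4, 1], [0, 0, 0.1]]]
[[[-10, -2, 0], [0, 0, 0.1]], [[-11, -2, 0], [0, 0, 0.1]], [[-10, 0, 0], [0, 0, 0.1]], [[-11, 1, 0], [0, 0, 0.09]], [[-10, 2, 0], [0, 0, 0.1]]]
[[[-10, 2, 0], [0, 0, 0.1]], [[-10, 4, 0], [0, 0, 0.1]], [[-10, 5, 0], [0, 0, 0.1]], [[-9, 5, 0], [0, 0, 0.1]], [[-8, 7, 0], [0, 0, 0.1]]]
end [0.5226 0.0349 0.15  ] 38.78
```

>>> drive_tool([
  [[-4,-10,0],[0,0,0.1]],
  [[-4,-9,0],[0,0,0.1]],
  [[-6,-9,0],[0,0,0.1]],
  [[-6,-9,0],[0,0,0.1]],
  [[-7,-7,0],[0,0,0.09]],
])

```text
time_s: 13.95
position: [0.543, 0.1916, 0.1491]
tcp_rot: [[-0.558, 0.83, -0.002], [0.83, 0.558, -0.0], [0.001, -0.001, -1.0]]
force: [-0.3, 0.3, -3.8]
opening: 0.523
grasp_force: 30.0
```

>>> drive_tool([
  [[-8,-7,0],[0,0,0.1]],
  [[-9,-7,0],[0,0,0.1]],
  [[-9,-5,0],[0,0,0.1]],
  [[-9,-4,0],[0,0,0.1]],
  [[-10,-4,1],[0,0,0.1]],
])

```text
time_s: 14.45
position: [0.5361, 0.1393, 0.1483]
tcp_rot: [[-0.092, 0.996, -0.001], [0.996, 0.092, 0.0], [0.0, -0.0, -1.0]]
force: [-0.2, -1.1, -3.3]
opening: 0.52
grasp_force: 30.0
```

>>> drive_tool([
  [[-10,-2,0],[0,0,0.1]],
  [[-11,-2,0],[0,0,0.1]],
  [[-10,0,0],[0,0,0.1]],
  [[-11,1,0],[0,0,0.09]],
  [[-10,2,0],[0,0,0.1]],
])

```text
time_s: 14.95
position: [0.5295, 0.0871, 0.1482]
tcp_rot: [[0.388, 0.922, -0.001], [0.922, -0.388, 0.0], [-0.0, -0.001, -1.0]]
force: [1.1, -0.4, -3.6]
opening: 0.52
grasp_force: 30.0
```

>>> drive_tool([
  [[-10,2,0],[0,0,0.1]],
  [[-10,4,0],[0,0,0.1]],
  [[-10,5,0],[0,0,0.1]],
  [[-9,5,0],[0,0,0.1]],
  [[-8,7,0],[0,0,0.1]],
])

```text
time_s: 15.45
position: [0.522, 0.0348, 0.1482]
tcp_rot: [[0.782, 0.623, -0.001], [0.623, -0.782, 0.0], [-0.001, -0.001, -1.0]]
force: [-0.2, -0.1, -4.0]
opening: 0.521
grasp_force: 30.0
```

>>> drive_tool([
  [[0,0,0],[0,0,0]],
  [[0,0,0],[0,0,0]],
  [[0,0,0],[0,0,0]],
  [[0,0,0],[0,0,0]],
])

```text
time_s: 15.85
position: [0.5228, 0.0355, 0.148]
tcp_rot: [[0.779, 0.627, -0.0], [0.627, -0.779, 0.0], [0.0, -0.0, -1.0]]
force: [-0.9, 1.4, -3.4]
opening: 0.522
grasp_force: 30.0
```

```bash
python3 - <<'E'
from plan import *
s=read_state();im=capture("wrist");C=cam("wrist",s);cv2.imwrite("pics/w6.png",im[:,:,::-1]);np.save("s6.npy",s,allow_pickle=True)
u=proj(C,(.5805,-.0205,.06));print(s["position"],np.degrees(np.arctan2(s["tcp_rot"][1,0],s["tcp_rot"][0,0])),u,s["force"])
a=im[100:290,270:530,::-1]
cv2.imwrite("pics/c6.png",cv2.resize(a,None,fx=3,fy=3,interpolation=2))
E
```

```text
[0.52279261 0.03545942 0.14798582] 38.86213776157166 [410.68121692 176.92852975] [-0.86693279  1.36935349 -3.37935503]
```

View pics/c6.png

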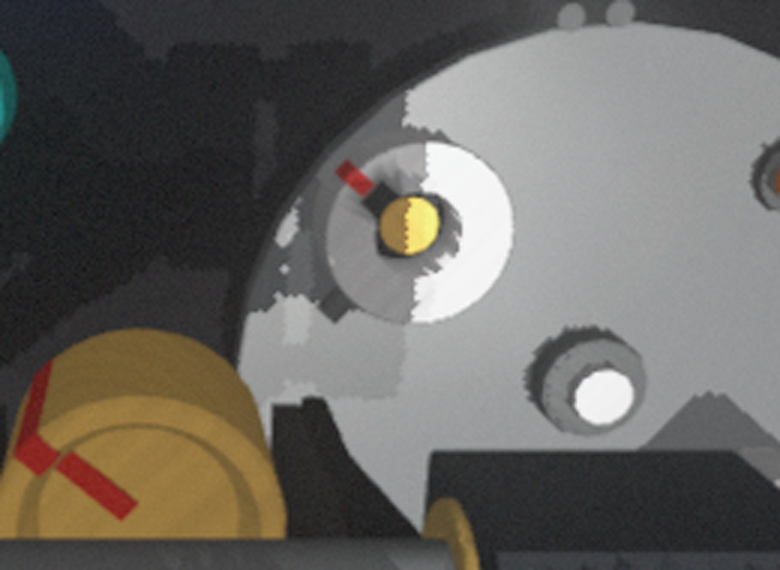

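The crop shows the socket's top circle centred at crop (420,232), image (410,177.3), agreeing within 1 px with my estimate (0.5805, −0.0205). Its red line ends at (342,165). The held die's line runs from (130,512) to (25,445). Next I'll compare the headings.

```bash
python3 - <<'E'
from plan import *
s=np.load("s6.npy",allow_pickle=True).item();C=cam("wrist",s);R=s["tcp_rot"]
g=lambda u,v,z:ray(C,(270+u/3,100+v/3),z)
an=lambda a,b:np.degrees(np.arctan2(*(b-a)[[1,0]]))
S=g(420,232,.06);print("sock",S,"keyway",an(S,g(342,163,.06)),an(S,g(356,178,.06)))
z=.148+.0238+.032
A,B=g(128,510,z-.002),g(30,450,z)
print("die line",an(A,B),an(g(68,462,z-.002),g(128,510,z-.002))-180, "die centre tool",R.T@(g(142,516,z-.002)-s["position"]))
plan([(.5805,-.0205,.09,38.9,6)])
E
```

```text
sock [ 0.57987862 -0.02029382  0.06      ] keyway 88.56353756344681 89.80785311726918
die line 91.52676802393472 -272.99462191367707 die centre tool [-5.51843123e-04  5.90005827e-05 -5.38142131e-02]
[[[2, 13, 10], [0, 0, -0.0]], [[1, 14, 9], [0, 0, -0.0]], [[2, 13, 10], [0, 0, -0.0]], [[2, 13, 10], [0, 0, -0.0]], [[1, 13, 9], [0, 0, -0.0]]]
[[[2, 14, 10], [0, 0, -0.0]]]
end [ 0.5808 -0.0206  0.09  ] 38.85
```

>>> drive_tool([
  [[2,13,10],[0,0,0]],
  [[1,14,9],[0,0,0]],
  [[2,13,10],[0,0,0]],
  [[2,13,10],[0,0,0]],
  [[2,13,9],[0,0,0]],
])

```text
time_s: 16.4
position: [0.572, -0.0121, 0.0984]
tcp_rot: [[0.78, 0.626, -0.001], [0.626, -0.78, 0.0], [-0.001, -0.001, -1.0]]
force: [-0.1, 0.8, -3.2]
opening: 0.521
grasp_force: 30.0
```

>>> drive_tool([
  [[2,13,10],[0,0,0]],
  [[0,0,10],[0,0,0]],
  [[0,0,10],[0,0,0]],
  [[0,0,8],[0,0,0]],
  [[0,0,0],[0,0,0]],
])

```text
time_s: 16.9
position: [0.5792, -0.019, 0.0605]
tcp_rot: [[0.779, 0.627, -0.004], [0.627, -0.779, 0.001], [-0.002, -0.003, -1.0]]
force: [-0.5, 0.5, -3.6]
opening: 0.519
grasp_force: 30.0
```

>>> drive_tool([
  [[0,0,0],[0,0,0]],
  [[0,0,0],[0,0,0]],
  [[0,0,0],[0,0,0]],
])

```text
time_s: 17.2
position: [0.5814, -0.0197, 0.0626]
tcp_rot: [[0.779, 0.627, 0.001], [0.627, -0.779, -0.0], [0.001, 0.001, -1.0]]
force: [0.3, -0.2, -3.8]
opening: 0.523
grasp_force: 30.0
```

>>> drive_tool([
  [[0,0,3],[0,0,0]],
  [[0,0,3],[0,0,0]],
  [[0,0,3],[0,0,0]],
  [[0,0,3],[0,0,0]],
  [[0,0,0],[0,0,0]],
])

```text
time_s: 17.7
position: [0.581, -0.0198, 0.0494]
tcp_rot: [[0.78, 0.626, -0.0], [0.626, -0.78, 0.0], [-0.0, -0.0, -1.0]]
force: [-0.3, -0.0, -3.4]
opening: 0.521
grasp_force: 30.0
```

>>> drive_tool([
  [[0,0,2],[0,0,0]],
  [[0,0,2],[0,0,0]],
  [[0,0,1],[0,0,0]],
  [[0,0,0],[0,0,0]],
])

```text
time_s: 18.1
position: [0.5811, -0.0198, 0.0448]
tcp_rot: [[0.78, 0.626, 0.0], [0.626, -0.78, 0.0], [0.0, 0.0, -1.0]]
force: [0.7, -0.6, -4.8]
opening: 0.522
grasp_force: 30.0
```

>>> drive_tool([
  [[0,0,2],[0,0,0]],
  [[0,0,2],[0,0,0]],
  [[0,0,2],[0,0,0]],
  [[0,0,2],[0,0,0]],
  [[0,0,0],[0,0,0]],
])

```text
time_s: 18.6
position: [0.5812, -0.0199, 0.0373]
tcp_rot: [[0.78, 0.626, 0.001], [0.626, -0.78, -0.0], [0.0, 0.0, -1.0]]
force: [-1.1, 0.3, 5.4]
opening: 0.521
grasp_force: 30.0
```

>>> drive_tool([
  [[0,0,1],[0,0,0]],
  [[0,0,1],[0,0,0]],
  [[0,0,1],[0,0,0]],
  [[0,0,0],[0,0,0]],
  [[0,0,0],[0,0,0]],
])

```text
time_s: 19.1
position: [0.5814, -0.0199, 0.0361]
tcp_rot: [[0.78, 0.626, 0.001], [0.626, -0.78, -0.0], [0.001, 0.001, -1.0]]
force: [-3.0, 0.2, 15.7]
opening: 0.519
grasp_force: 30.1
```

>>> drive_tool([
  [[0,0,1],[0,0,0]],
  [[0,0,0],[0,0,0]],
  [[0,0,0],[0,0,0]],
  [[0,0,0],[0,0,0]],
  [[0,0,0],[0,0,0]],
])

```text
time_s: 19.6
position: [0.5814, -0.0199, 0.036]
tcp_rot: [[0.78, 0.626, 0.002], [0.626, -0.78, -0.0], [0.001, 0.001, -1.0]]
force: [-3.8, 1.6, 20.8]
opening: 0.524
grasp_force: 30.1
```

>>> drive_tool([
  [[0,0,0],[0,0,0]],
  [[0,0,0],[0,0,0]],
  [[0,0,0],[0,0,0]],
  [[0,0,0],[0,0,0]],
  [[0,0,0],[0,0,0]],
])

```text
time_s: 20.1
position: [0.5814, -0.0198, 0.036]
tcp_rot: [[0.78, 0.626, 0.001], [0.626, -0.78, -0.0], [0.001, 0.001, -1.0]]
force: [-5.3, -0.1, 21.0]
opening: 0.523
grasp_force: 30.1
```

The arm stopped hard at the predicted home height (0.036) and the push holds steady. I'm handing the job in.

```bash
python3 -c "
from rig import *
print(hand_in())"
```

```text
the job is handed in; nothing more can be done
None
```

The table is half a turn on with the empty socket at the loading side, and the brass die is in that socket with its key in the keyway, still held pressed home against the ejector spring (about 21 N upward on the tool, 30 N grip); home is judged from the stop height and force, with no picture taken after the press, and the hand-in returned no verdict.

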